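# Tip the round copper shim into the pick-up corner

## Robot

A 7-joint arm with a two-finger parallel gripper is mounted at the origin on the work surface. World frame = base frame: x ahead of the robot, y to its left, z up, the work surface at z = 0. Lengths are in mm, angles in rad, forces in N, time in s.
With the tool pointing down it reaches from about 350 to 900 mm from the base axis. Payload 8.1 kg.
Tool frame: the origin (TCP) lies midway between the tips of the shut fingers; the grasp point (between the pads) lies 19 mm behind it; z points along the fingers, y is the line along which they close (so a half turn about z gives the same grasp; the last joint's range is limited). The gripper opens to 92 mm and grips with 3 to 60 N. Pads are 19 mm wide; open, the fingers measure 130 mm over their backs; the gripper's body (75 mm by 190 mm) begins 47 mm behind the grasp point.
Start: joints at [-1.355, 0.434, 0.025, 1.573, -0.012, 1.134, -0.075], TCP at [195.919, 593.513, 226.742] pointing down, gripper open.
Joint ranges: [-2.62, 2.62], [-0.44, 2.09], [-1.27, 1.32], [0.08, 2.57], [-1.32, 4.46], [0.12, 2], [-2.74, 2.74]. Speed limits (rad/s): [2.22, 2.22, 3.01, 3.01, 3.14, 3.14, 3.14].

## Interface

Orientations are given as a unit quaternion [w, x, y, z].
In Python, from bench import get_state, cams, bot gives the robot as it stands.
- The arm moves only by the tool arm_command, never from a script. Its argument "series" is a list that holds one entry, the list of rows, each a list of 4 numbers: the shift along the tool's x, y, z in cm, then the turn about the tool's z in degrees. In form: [[[tx, ty, tz, turn], ...]]. A call has 1 to 20 rows; each row is the pose to reach, as a shift and turn from the pose commanded when the call began, along the tool's axes at that moment; what a row does not reach only later rows make up. A row lasts 1/8 s, in which the tool goes at most 62.5 mm and 10.7 degrees, less where a joint would pass 70% of its speed; a pose out of reach is approached as far as the arm can. A call with a gripper value outside its range is refused whole. "claw" is the opening, from 0 (shut) to 1 (fully open), set as the call begins (left out, the last holds). The fingers move at their own pace and stop on an object; "squeeze" is the grip in N (left out, the last holds). Time passes only in rows, so rows that repeat a pose let the fingers close. It gives the time, the measured TCP pose, the force, the opening and the grip force at its end, in the units of the state.
- get_state(): the state, without advancing time (a new reading comes with each control period).
- cams.get_image(name): name is "scene" or "side" or "wrist"; returns the picture (420x560x3 uint8, blue, green, red); there is no depth.
- cams.calibration(name): a dict with "fx", "fy", "cx", "cy" (pixels), "position" and "orientation" of the camera in the world. Camera axes: x right, y down, z forward; pixel columns grow to the right and rows downward; lengths in mm; the calibration is good to about 2 mm. A picture is of the moment at which its call begins: read the wrist's pose just before it. calibration takes no time and is no camera call; for the wrist camera it gives the pose at the moment of the call.
- bot.job_done(): hands the job in; it is judged then, once.
The state is a dict: "clock": time; "q": joint angles; "joint_vel": joint speeds; "tau": joint torques, N m; "tcp_pos": TCP position; "orientation": TCP orientation; "ft_force": force on the tool from outside, world axes, zero at the start; "moment": the same for the moment, N m; "finger_gap": finger opening in mm; "grip_force": force on a finger pad.
Only numpy, scipy, OpenCV 4.12 (cv2) and the standard library are available. Lean on these libraries where they do the work, as an engineer would, in place of code of your own. Each camera call takes 0.05 s, during which the arm holds its last target. There are 200 camera calls.

## Task

Two tipping trays stand on the electronics bench: one holds a round copper shim, the other a square plate. Lift the arch handle of the tray with the round shim so that the tray tips and the shim slides by itself into the notched pick-up corner, then lower the tray flat again and let go. Do not touch the polished shim, and leave the other tray and its plate alone.

Things in the scene. Friction and masses are not known exactly. Their poses are not given: they have to be found in the camera images.
- shim: Thin round copper disc, 40 mm across, 4 mm thick, loose and flat on the floor of the tray to be tipped; origin at the centre of its underside, z up. On the slick floor it starts to slide at a tilt of 7 to 10 degrees, along the tray's walls at up to 18: tip to 25 to 30 degrees and wait a second.
- tray_handle (a point): Middle of the arch handle of the shim's tray: a level round steel bar 10 mm thick, 62 mm free between its posts, 71 mm above the bench and 55 mm above the tray's floor (tray flat). Axes, turning with the tray: x from the handle over the tray towards the hinge, y along the bar, z up. The hinge axis is parallel to y, 178 mm along +x and 57 mm below the bar. The bar may turn in the fingers.
- tray_corner (a point): Pick-up corner of the shim's tray, at the hinge end, with a small notch cut in its walls: where the shim's underside centre lies when the shim touches both walls. On the tray's floor, 137 mm along x from the handle, 16 mm above the bench (tray flat). Axes as tray_handle.
- tray (a joint): Tilt of the shim's tray about its hinge in rad: 0 flat, growing as the handle is raised, at most 0.8; moves freely and falls back by its own weight (0.4 kg). The tray is a plain aluminium square, 140 mm inside, walls 4 mm thick and 14 mm high, set as a diamond: the handle stands at one corner, 66 mm from the centre, the hinge just outside the opposite corner.
- plate: Thin square copper plate, 40 by 40 by 4 mm, in the other, identical tray, which is to be left alone; origin at the centre of its underside, z up.
Mind the look-alikes: they are no part of the job. What is shaped like the part that bears tray_handle but red is not meant.

How it is judged (in metres and radians):
On the way, in this order (a step that is already met when the one before it is completed fails the run):
1. the tray with the shim has been tipped up (value of joint tray above 0.1 rad).
2. the shim has slid into the pick-up corner (distance between shim and tray_corner below 0.015 m), for 0.2 s.
At the end, for the whole second after the job is handed in: the round shim lies at rest in the notched pick-up corner, its centre within 15 mm of its place against both walls, and its tray lies flat again (within 3 degrees) (distance between shim and tray_corner below 0.015 m and value of joint tray below 0.06 rad and linear speed of shim below 0.02 m/s); the robot touches nothing.
It fails at once if the robot touches the shim (contact force between any of the fingers, the arm and shim above 0.3 N).
It fails at once if the plate in the other tray is shifted by more than 15 mm (distance of plate from where it was at the start of the episode above 0.015 m).
It also fails if it takes over 35 s, if anything falls off the work surface, if the arm or the gripper's body presses on something with over 40 N, if the wrist force passes 120 N, or if a joint passes its speed limit or range.

## Working session

There is one attempt and no reset: what is moved stays moved. The work goes in short steps, Python scripts to look and compute and a tool call to move; the robot and the scene stay as the last step left them, time stands still between calls to the robot, and variables do not carry over. Pictures are saved under pics/ and viewed, at most 10 in all, crops included, and the job is handed in when it is done.

Besides the shell and the picture viewer there is one more tool, called after "Call:" as a command line: name --argument value ..., lists and objects as JSON in quotes. arm_command: Moves the arm, as the interface text tells. Its arguments: {"type":"object","properties":{"series":{"type":"array"},"claw":{"type":"number"},"squeeze":{"type":"number"}},"required":["series"]}

```bash
mkdir -p pics; python3 - <<'E'
from bench import get_state,cams
import cv2,json
s=get_state();print(s)
for n in("scene","side"):
    print(n,cams.calibration(n)); cv2.imwrite(f"pics/{n}0.png",cams.get_image(n))
E
```

```text
{'clock': 0.0, 'q': array([-1.35457445,  0.43523391,  0.02495751,  1.57412377, -0.01161263,
        1.1340114 , -0.07508972]), 'joint_vel': array([-2.04141203e-03,  2.00894896e-05,  1.81398100e-03,  1.72130707e-04,
        1.33845888e-03, -2.57258143e-05,  5.84928740e-04]), 'tau': array([-1.97438594e-04, -6.67848802e+01,  9.84845683e-01, -3.14457786e+01,
       -6.05439884e-02,  4.28511982e-02,  1.71905972e-04]), 'tcp_pos': array([195.78136395, 592.98201003, 225.92769814]), 'orientation': array([-6.50207450e-05,  1.58761833e-01,  9.87316573e-01, -8.13115639e-04]), 'ft_force': array([-0.92788399,  0.33664478, -0.18940816]), 'moment': array([ 0.02870247,  0.0667044 , -0.03419057]), 'grip_force': 0.0, 'finger_gap': 91.72704696506169}
scene {'fx': 529.1109983229805, 'fy': 529.1109983229805, 'cx': 275.17805746276827, 'cy': 209.12490412522376, 'position': array([ 861.6433309 , -399.28605687, 1060.4441014 ]), 'orientation': array([-0.24478489,  0.88585032,  0.37968087, -0.10579223])}
side {'fx': 530.9890913904514, 'fy': 530.9890913904514, 'cx': 277.54689027292187, 'cy': 216.61288337636842, 'position': array([  145.83693618, -1193.34731004,   924.13701836]), 'orientation': array([-0.46036662,  0.8792459 , -0.10999703,  0.05375759])}
```

View pics/scene0.png

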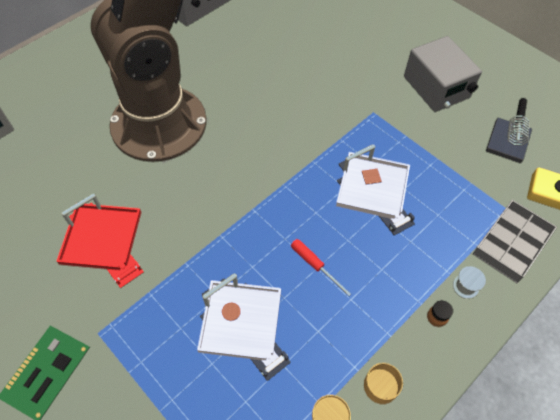

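View pics/side0.png

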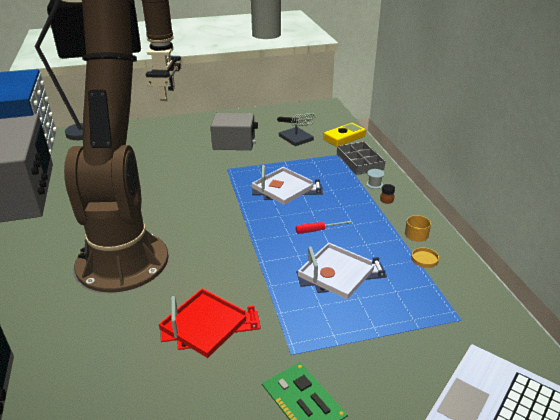

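The scene view shows the round shim at (231,311) in the near tray with its arch handle around (220,287). The side view shows them at (327,271) and (313,265). I'll enlarge both.

```bash
cat > h.py <<'E'
import numpy as np,cv2
from scipy.spatial.transform import Rotation as R
from bench import cams,get_state
def rot(q): return R.from_quat([q[1],q[2],q[3],q[0]]).as_matrix()
def ray(c,p):
    d=rot(c["orientation"])@np.array([(p[0]-c["cx"])/c["fx"],(p[1]-c["cy"])/c["fy"],1]); return np.array(c["position"]),d/np.linalg.norm(d)
def plane(c,p,z):
    o,d=ray(c,p); return o+d*(z-o[2])/d[2]
def cross(c1,p1,c2,p2):
    o1,d1=ray(c1,p1);o2,d2=ray(c2,p2)
    t=np.linalg.lstsq(np.c_[d1,-d2],o2-o1,rcond=None)[0]
    a,b=o1+d1*t[0],o2+d2*t[1]; return (a+b)/2,np.linalg.norm(a-b)
def proj(c,P):
    v=rot(c["orientation"]).T@(np.array(P)-c["position"]); return [c["fx"]*v[0]/v[2]+c["cx"],c["fy"]*v[1]/v[2]+c["cy"]]
E
python3 - <<'E'
from h import *
a=cv2.imread("pics/scene0.png")[265:385,185:305]; b=cv2.imread("pics/side0.png")[225:325,285:395]
cv2.imwrite("pics/crop.png",np.hstack([cv2.resize(x,(400,400*x.shape[0]//x.shape[1]),interpolation=cv2.INTER_CUBIC)[:360] for x in(a,b)]))
for n,(x0,y0,x1,y1) in(("scene",(190,265,305,385)),("side",(290,230,395,310))):
    im=cv2.imread(f"pics/{n}0.png");hsv=cv2.cvtColor(im,cv2.COLOR_BGR2HSV);c=cams.calibration(n)
    roi=np.zeros(im.shape[:2],np.uint8);roi[y0:y1,x0:x1]=255
    m=cv2.inRange(hsv,(0,90,60),(20,255,255))&roi
    k=max(cv2.findContours(m,0,2)[0],key=cv2.contourArea);mu=cv2.moments(k);p=(mu["m10"]/mu["m00"],mu["m01"]/mu["m00"]);print(n,"shim",p,plane(c,p,20))
    w=cv2.inRange(hsv,(0,0,140),(179,60,255))&roi
    k=max(cv2.findContours(w,0,2)[0],key=cv2.contourArea)
    q=cv2.approxPolyDP(cv2.convexHull(k),5,True)[:,0]
    for p in q: print(p,plane(c,p,30))
E
```

```text
scene shim (230.5210280373832, 311.0443925233645) [ 522.43580095 -205.47720543   20.        ]
[211 281] [ 447.67357204 -193.64519601   30.        ]
[235 274] [ 470.44760002 -146.59950406   30.        ]
[280 289] [ 560.569087   -101.17852228   30.        ]
[283 360] [ 670.73576074 -198.91909125   30.        ]
[272 369] [ 668.54351344 -226.20119295   30.        ]
[198 351] [ 543.44296928 -307.17151069   30.        ]
[202 296] [ 460.49524145 -228.65596092   30.        ]
side shim (327.27207207207204, 272.07207207207205) [ 519.75740088 -205.83534866   20.        ]
[309 247] [ 500.4991026  -105.25845462   30.        ]
[330 243] [ 561.5803647  -102.69315211   30.        ]
[378 261] [ 658.74433652 -207.95479132   30.        ]
[381 269] [ 653.52678812 -239.96689262   30.        ]
[345 298] [ 526.75180818 -318.2317623    30.        ]
[298 275] [ 439.87806793 -208.90032717   30.        ]
```

View pics/crop.png

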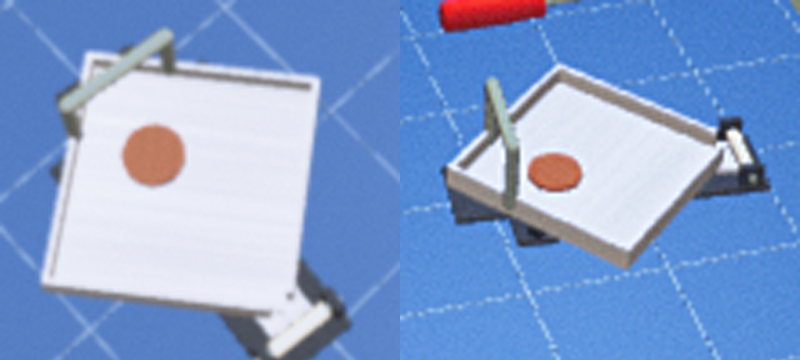

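In the crop, the bar's ends are at scene (234.5,275.5) and (204.5,296), and at side (310,247.6) and (316.6,265.2). The rim corners can be read too. I'll triangulate them and check the result against the given sizes.

```bash
python3 - <<'E'
from h import *
cs,cd=cams.calibration("scene"),cams.calibration("side")
A,e=cross(cs,(234.5,275.5),cd,(310,247.6));B,f=cross(cs,(204.5,296),cd,(316.6,265.2))
print(A,e,B,f,"mid",(A+B)/2,np.linalg.norm(A-B))
for p in((234.5,275.5),(204.5,296)):print(plane(cs,p,74))
L=plane(cs,(281,287.8),30);Rr=plane(cs,(197.6,350.5),30);H=plane(cs,(211.4,280.6),30);C=(L+Rr)/2
d=np.cross(L-Rr,[0,0,1]);d/=np.linalg.norm(d);print(L,Rr,"C",C,np.linalg.norm(L-Rr),np.linalg.norm(C-H),"dir",d,np.degrees(np.arctan2(d[1],d[0])),np.degrees(np.arctan2(*(C-H)[1::-1])),"handle",C-66*d)
E
```

```text
[ 486.74917958 -158.78536421   70.57007013] 2.0385352924935307 [ 480.56180415 -232.14766063   72.78236248] 0.014621114671450419 mid [ 483.65549187 -195.46651242   71.67621631] 73.65598678244203
[ 488.92899808 -160.29831115   74.        ]
[ 481.03793275 -232.35844498   74.        ]
[560.07808764 -97.81668933  30.        ] [ 542.13982144 -307.11442259   30.        ] C [ 551.10895454 -202.46555596   30.        ] 210.065043592469 104.03382759145848 dir [ 0.99634727 -0.08539387  0.        ] -4.898674081325852 -5.522813402270427 handle [ 485.35003455 -196.8295608    30.        ]
```

Call:
arm_command --series '[[[0,-5,0,8],[-2,-10,0,16],[-6,-16,0,24],[-10,-21,0,32],[-15,-26,0,40],[-20,-31,0,50]]]'

```text
clock: 0.85
tcp_pos: [276.8, 259.0, 226.7]
orientation: [-0.0, 0.563, 0.826, 0.0]
ft_force: [1.7, -0.3, 0.7]
finger_gap: 91.9
grip_force: 0.0
```

```bash
cat >> h.py <<'E'
def delta(T,yaw):
    s=get_state();M=rot(s["orientation"]);a=np.degrees(np.arctan2(M[1,1],M[0,1]))
    print("tcp",s["tcp_pos"],"y yaw",a,"shift cm",M.T@(np.array(T)-s["tcp_pos"])/10,"turn",a-yaw,"q",s["q"].round(2),s["clock"])
E
python3 -c "
from h import *
delta((485,-196,170),-5.2)"
```

```text
tcp [276.75242757 259.02212328 226.68970433] y yaw 21.451916500907515 shift cm [-49.9681512    2.74044107   5.65092157] turn 26.651916500907515 q [-1.17  0.01  0.28  2.13 -0.    1.   -0.51] 0.85
```

Call:
arm_command --series '[[[-4,3,0,3],[-9,4,0,6],[-14,5,0,9],[-19,6,0,12],[-24,6,0,15],[-29,6,0,18],[-34,5,1,20],[-39,5,2,22],[-44,4,3,24],[-48,3,4.5,26],[-50,2.7,5.6,26.7],[-50,2.7,5.6,26.7],[-50,2.7,5.6,26.7]]]'

```text
clock: 2.48
tcp_pos: [486.5, -192.6, 170.7]
orientation: [-0.0, 0.737, 0.676, 0.0]
ft_force: [-0.1, 0.5, 1.0]
finger_gap: 91.9
grip_force: 0.0
```

```bash
python3 - <<'E'
from h import *
delta((485,-196,170),-5.2)
c=cams.calibration("wrist");im=cams.get_image("wrist");cv2.imwrite("pics/w1.png",im);print(c)
print(proj(c,(485,-196,71)),proj(c,(521,-205.6,20)))
E
```

```text
tcp [ 486.47396361 -192.6101487   170.73768705] y yaw -4.929170491489363 shift cm [-0.35043846 -0.11768752  0.07362718] turn 0.27082950851063714 q [-0.27  0.38  0.73  1.93 -0.32  0.94  0.53] 2.475
{'fx': 305.4107680905086, 'fy': 305.4107680905086, 'cx': 275.6778733318657, 'cy': 207.3043896319144, 'position': array([ 492.18836501, -125.4356354 ,  330.547265  ]), 'orientation': array([ 0.12696068,  0.9909773 , -0.04259368, -0.00554539])}
[np.float64(274.47455080670204), np.float64(210.9342351551975)] [np.float64(309.69062186609176), np.float64(204.06695482152747)]
```

View pics/w1.png

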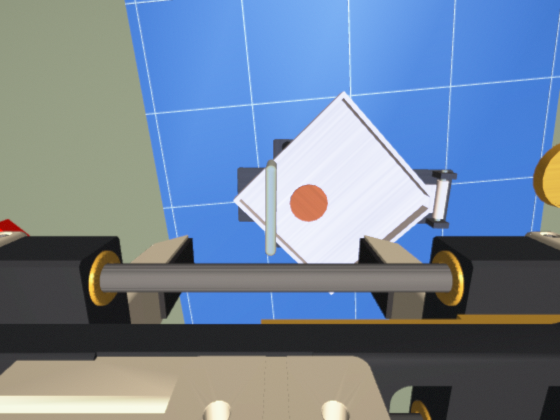

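The bar runs from (271,161) to (270,254), about 4 px left of where my estimate predicts. The shim is at (309,203).

```bash
python3 - <<'E'
from h import *
c=cams.calibration("wrist");im=cv2.imread("pics/w1.png")
roi=im[158:258,262:282].astype(int); 
for r in (170,190,210,230,245): print(r,[tuple(v) for v in im[r,262:282]][::2])
A=plane(c,(271.2,160),72);B=plane(c,(270.6,256),72);print(A,B,(A+B)/2,np.linalg.norm(A-B),np.degrees(np.arctan2(*(A-B)[1::-1]))-90)
print("shim",plane(c,(309,203),20),"hinge corner",plane(c,(433,198),30),"handle corner",plane(c,(235,200),30))
E
```

```text
170 [(np.uint8(154), np.uint8(143), np.uint8(147)), (np.uint8(244), np.uint8(229), np.uint8(227)), (np.uint8(168), np.uint8(182), np.uint8(176)), (np.uint8(209), np.uint8(203), np.uint8(183)), (np.uint8(219), np.uint8(203), np.uint8(181)), (np.uint8(219), np.uint8(202), np.uint8(182)), (np.uint8(196), np.uint8(200), np.uint8(181)), (np.uint8(182), np.uint8(180), np.uint8(177)), (np.uint8(250), np.uint8(239), np.uint8(237)), (np.uint8(250), np.uint8(237), np.uint8(234))]
190 [(np.uint8(250), np.uint8(237), np.uint8(234)), (np.uint8(249), np.uint8(236), np.uint8(233)), (np.uint8(168), np.uint8(182), np.uint8(178)), (np.uint8(208), np.uint8(206), np.uint8(185)), (np.uint8(219), np.uint8(201), np.uint8(181)), (np.uint8(209), np.uint8(197), np.uint8(177)), (np.uint8(183), np.uint8(192), np.uint8(177)), (np.uint8(181), np.uint8(174), np.uint8(174)), (np.uint8(251), np.uint8(240), np.uint8(237)), (np.uint8(250), np.uint8(238), np.uint8(236))]
210 [(np.uint8(251), np.uint8(239), np.uint8(237)), (np.uint8(249), np.uint8(236), np.uint8(234)), (np.uint8(169), np.uint8(184), np.uint8(180)), (np.
[... 904 characters left out ...]
8(170), np.uint8(182), np.uint8(178)), (np.uint8(211), np.uint8(204), np.uint8(184)), (np.uint8(218), np.uint8(201), np.uint8(180)), (np.uint8(205), np.uint8(197), np.uint8(177)), (np.uint8(172), np.uint8(185), np.uint8(175)), (np.uint8(111), np.uint8(104), np.uint8(101)), (np.uint8(119), np.uint8(101), np.uint8(96)), (np.uint8(238), np.uint8(220), np.uint8(217))]
[ 486.36580674 -150.99136387   72.        ] [ 478.08609482 -237.69655947   72.        ] [ 482.22595078 -194.34396167   72.        ] 87.09962441726934 -5.4547874724296435
shim [ 520.66269016 -204.1216293    20.        ] hinge corner [ 644.80698837 -207.05756748   30.        ] handle corner [ 445.36773619 -192.08559862   30.        ]
```

Call:
arm_command --series '[[[-0.3,-0.3,3,0.4],[-0.3,-0.3,6,0.4],[-0.3,-0.3,9,0.4],[-0.3,-0.3,10.5,0.4],[-0.3,-0.3,11.7,0.4],[-0.3,-0.3,11.7,0.4],[-0.3,-0.3,11.7,0.4],[-0.3,-0.3,11.7,0.4],[-0.3,-0.3,11.7,0.4]]]'

```text
clock: 3.65
tcp_pos: [483.6, -196.3, 54.1]
orientation: [0.0, 0.739, 0.673, 0.0]
ft_force: [-0.4, 0.2, 0.5]
finger_gap: 92.0
grip_force: 0.0
```

```bash
python3 - <<'E'
from h import *
delta((483,-195,54),-5.3)
cv2.imwrite("pics/s2.png",cv2.resize(cams.get_image("side")[205:325,265:425],(640,480),interpolation=cv2.INTER_CUBIC))
E
```

```text
tcp [ 483.62121914 -196.27092998   54.13635242] y yaw -5.372283498999674 shift cm [ 0.12071834 -0.07375914  0.01357765] turn -0.07228349899967412 q [-0.15  0.55  0.61  2.04 -0.48  0.69  0.67] 3.65
```

View pics/s2.png

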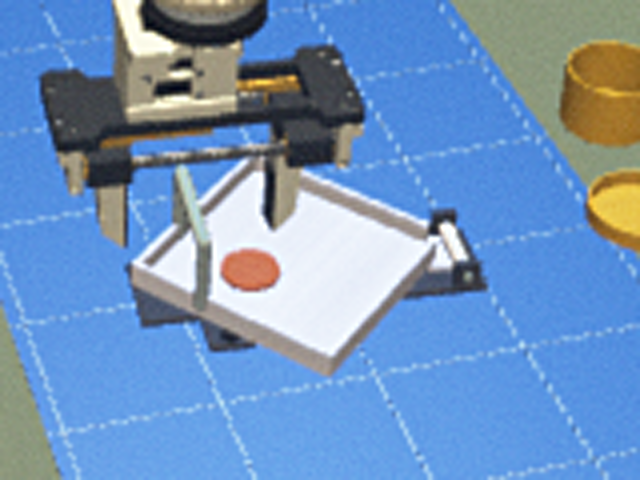

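The fingers straddle the bar, at about (120,220) and (285,205) with the bar at (195,230), and stay clear of the shim at (250,270). I'll close them gently so the bar can turn.

Call:
arm_command --series '[[[0,0,0,0],[0,0,0,0],[0,0,0,0],[0,0,0,0],[0,0,0,0],[0,0,0,0],[0,0,0,0],[0,0,0,0]]]' --claw 0 --squeeze 15

```text
clock: 4.7
tcp_pos: [483.3, -196.2, 53.7]
orientation: [0.0, 0.739, 0.673, 0.0]
ft_force: [0.8, -0.2, -0.3]
finger_gap: 16.6
grip_force: 0.0
```

Call:
arm_command --series '[[[0,0,0,0],[0,0,0,0],[0,0,0,0],[0,0,0,0]]]'

```text
clock: 5.2
tcp_pos: [481.5, -196.0, 53.5]
orientation: [-0.001, 0.74, 0.673, -0.001]
ft_force: [-4.9, 0.7, 4.8]
finger_gap: 9.4
grip_force: 15.0
```

Call:
arm_command --series '[[[0,0,-0.6,0],[0,0.25,-1.2,0],[0,0.5,-1.8,0],[0,0.75,-2.4,0],[0,1.05,-3.0,0],[0,1.4,-3.6,0],[0,1.7,-4.15,0],[0,2.05,-4.7,0],[0,2.45,-5.2,0],[0,2.8,-5.75,0]]]'

```text
clock: 6.45
tcp_pos: [510.7, -198.8, 111.4]
orientation: [-0.001, 0.74, 0.673, -0.0]
ft_force: [-3.2, 0.2, -0.2]
finger_gap: 9.1
grip_force: 15.0
```

Call:
arm_command --series '[[[0,0.4,-0.5,0],[0,0.8,-1.0,0],[0,1.25,-1.5,0],[0,1.7,-1.95,0],[0,1.7,-1.95,0],[0,1.7,-1.95,0],[0,1.7,-1.95,0],[0,1.7,-1.95,0],[0,1.7,-1.95,0],[0,1.7,-1.95,0],[0,1.7,-1.95,0],[0,1.7,-1.95,0],[0,1.7,-1.95,0],[0,1.7,-1.95,0],[0,1.7,-1.95,0],[0,1.7,-1.95,0]]]'

```text
clock: 8.45
tcp_pos: [527.2, -200.4, 131.0]
orientation: [-0.001, 0.74, 0.673, -0.0]
ft_force: [-7.2, 0.4, 3.0]
finger_gap: 9.3
grip_force: 15.0
```

```bash
python3 - <<'E'
from h import *
f=lambda n,y,x:cv2.resize(cams.get_image(n)[y:y+120,x:x+120],(400,400),interpolation=cv2.INTER_CUBIC)
cv2.imwrite("pics/s3.png",np.hstack([f("scene",260,190),f("side",205,285)]))
E
```

```text
(no output)
```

View pics/s3.png

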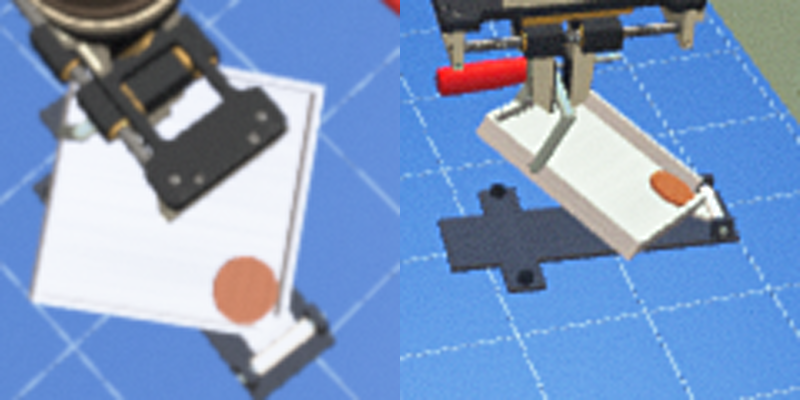

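The tray is tipped and the disc sits at the hinge corner, at scene crop (245,290) and side crop (672,188). I'll check it by triangulation.

```bash
cat > m.py <<'E'
from h import *
P=[]
for n,(x0,y0,x1,y1) in(("scene",(190,265,305,385)),("side",(340,230,395,310))):
    im=cams.get_image(n);hsv=cv2.cvtColor(im,cv2.COLOR_BGR2HSV)
    m=cv2.inRange(hsv,(0,90,60),(20,255,255));r=np.zeros_like(m);r[y0:y1,x0:x1]=255
    k=max(cv2.findContours(m&r,0,2)[0],key=cv2.contourArea);mu=cv2.moments(k);P+=[cams.calibration(n),(mu["m10"]/mu["m00"],mu["m01"]/mu["m00"])];print(n,P[-1],cv2.contourArea(k),"flat:",plane(*P[-2:],20))
print(cross(*P))
E
python3 m.py; python3 - <<'E'
import numpy as np
h=np.array([481.5,-195]);a=np.radians(-5.3);d=np.array([np.cos(a),np.sin(a)])
print("flat corner",h+137*d,"hinge",h+178*d)
for t in(26,28,30):
    t=np.radians(t);x,z=-41,2+4  # rel hinge: hinge z=14, floor 16, disc top
    print(h+d*(178+x*np.cos(t)+z*np.sin(t)),14-x*np.sin(t)+z*np.cos(t))
E
```

```text
scene (263.10546875, 346.53515625) 256.0 flat: [ 622.53875341 -207.07637602   20.        ]
side (365.875, 260.8888888888889) 72.0 flat: [ 633.4933757  -188.42653959   20.        ]
(array([ 625.16359397, -209.15423691,   37.2564829 ]), np.float64(3.33938368042124))
flat corner [ 617.91428365 -207.65477048] hinge [ 658.73899628 -211.44196457]
[ 624.66496949 -208.28101267] 37.365981296147176
[ 625.49770112 -208.35826285] 38.54601963137509
[ 626.37093214 -208.43927004] 39.69615242270663
```

The shim matches the expected corner position to about 2 mm. Now I'll lower the tray along the same arc.

Call:
arm_command --series '[[[0,-0.45,0.45,0],[0,-0.9,0.95,0],[0,-1.3,1.45,0],[0,-1.7,1.95,0],[0,-2.05,2.5,0],[0,-2.45,3.0,0],[0,-2.8,3.55,0],[0,-3.1,4.1,0],[0,-3.45,4.7,0],[0,-3.75,5.3,0],[0,-4.0,5.9,0],[0,-4.25,6.5,0],[0,-4.4,6.9,0],[0,-4.5,7.3,0],[0,-4.6,7.6,0],[0,-4.7,7.7,0],[0,-4.7,7.7,0],[0,-4.7,7.7,0]]]'

```text
clock: 10.9
tcp_pos: [481.6, -196.0, 53.8]
orientation: [0.0, 0.739, 0.673, 0.0]
ft_force: [-3.3, -0.4, -0.7]
finger_gap: 9.5
grip_force: 15.0
```

Call:
arm_command --series '[[[0,0,0,0],[0,0,0,0],[0,0,0,0],[0,0,0,0],[0,0,0,0],[0,0,0,0]]]' --claw 0.6

```text
clock: 11.65
tcp_pos: [481.4, -196.0, 53.7]
orientation: [-0.0, 0.739, 0.673, 0.0]
ft_force: [0.3, 0.1, 0.5]
finger_gap: 54.9
grip_force: 0.0
```

Call:
arm_command --series '[[[0,0,-1,0],[0,0,-3,0],[0,0,-6,0],[0,0,-9,0],[0,0,-12,0],[0,-3,-14,0],[0,-6,-15,0],[0,-8,-15,0],[0,-8,-15,0],[0,-8,-15,0],[0,-8,-15,0]]]'

```text
clock: 13.02
tcp_pos: [402.4, -188.6, 203.8]
orientation: [0.0, 0.739, 0.673, -0.0]
ft_force: [0.4, 0.3, 0.7]
finger_gap: 55.4
grip_force: 0.0
```

```bash
python3 m.py; python3 - <<'E'
from h import *
f=lambda n,y,x:cv2.resize(cams.get_image(n)[y:y+120,x:x+120],(400,400),interpolation=cv2.INTER_CUBIC)
cv2.imwrite("pics/s4.png",np.hstack([f("scene",260,190),f("side",205,285)]))
E
```

```text
scene (261.31618195376586, 346.28187919463085) 223.5 flat: [ 619.7187294  -209.30241155   20.        ]
side (362.8342644320298, 266.4711359404097) 89.5 flat: [ 617.17617912 -207.89618341   20.        ]
(array([ 618.42297624, -208.23890096,   19.15700158]), np.float64(2.7372596116945958))
```

View pics/s4.png

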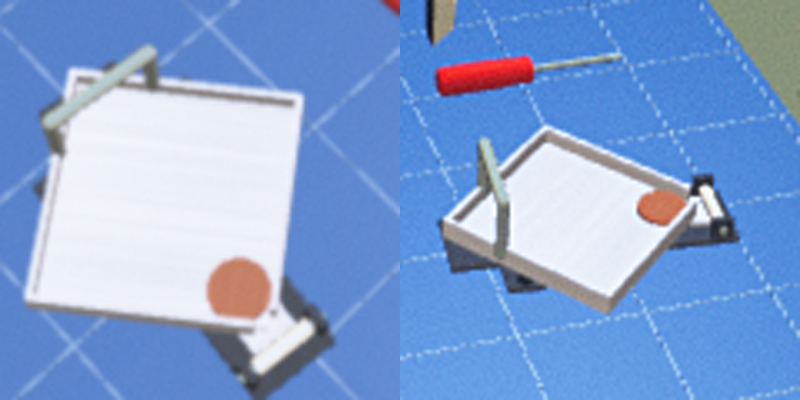

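The tray is flat and the gripper is clear. The shim at scene crop (239,288) lies in the notched corner, measured at (618.4,-208.2) against the expected (617.9,-207.7).

```bash
python3 -c "
from bench import bot
print(bot.job_done())"
```

```text
the job is handed in; nothing more can be done
None
```

I tipped the shim's tray and lowered it flat again: the shim lies about 1 mm from its place in the notched corner, the gripper is clear, the other tray was left alone, and the job was handed in at about 13 s (no verdict was returned).

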